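Three red candies from the click dispenser

TASK

Two candy dispensers stand on the counter, one with a red knob and red candies, one with a yellow knob and yellow candies. Turn the knob of the red dispenser clockwise by exactly three clicks, so that three red candies drop into the bowl under it, and let go of the knob. Leave the yellow dispenser's knob alone.

Things in the scene. Friction and masses are not known exactly. Their poses are not given: they have to be found in the camera images.
- red_dispenser: White dispenser with the red knob and red candies, fixed to the counter; origin on the counter, on the knob's upright axis; its -x is the front, where the outlet is. Its open ring of candies (radius 64 mm) has its rim 84 mm above the counter, the hub inside it is 80 mm high; the knob stands above. A wall cabinet hangs 0.52 m above the counter, 70 mm or more behind the knob: keep the wrist in front of it.
- red_knob_grip (a point): Grip point of the red paddle knob: on its turning axis, 118 mm above the counter. The knob is a red bar 62 mm long, 14 mm wide (take it across these), from 100 to 128 mm above the counter, on a stem. The frame turns with the knob, z up; the bar's length lies 36 degrees (0.628 rad) counter-clockwise, seen from above, of the frame's x.
- red_knob (a joint): Turn of the red knob, rad: 0 at the start, growing clockwise seen from above. Sprung detents (clicks) every 24 degrees (0.419 rad), a candy pocket each; three clicks are 72 degrees (1.257 rad). Let go within 9 degrees of a click, it snaps there. Takes 0.05 to 0.1 N m; cannot turn back beyond 0. Four candies are loaded: a fourth click drops one too many.
- red_bowl: Small loose white bowl, 72 mm across at the rim and 30 mm high, on the foot of the red dispenser right under its outlet; origin at the centre of its underside, z up. It need not be touched.
- red_candy_1_center (a point): Hard round red candy of 16 mm diameter (10 g); this point is its centre. It starts in the first pocket of the red dispenser and drops through the outlet into the bowl at the first click.
- red_candy_2_center (a point): Hard round red candy of 16 mm diameter (10 g); this point is its centre. It starts in the second pocket of the red dispenser and drops through the outlet into the bowl at the second click.
- red_candy_3_center (a point): Hard round red candy of 16 mm diameter (10 g); this point is its centre. It starts in the third pocket of the red dispenser and drops through the outlet into the bowl at the third click.
- yellow_knob (a joint): Turn of the knob of the yellow dispenser, rad, 0 at the start: the same kind of dispenser, with a yellow knob and yellow candies. To be left alone. Which of the two dispensers stands to the left varies.

How it is judged:
By the outcome, as a careful person would: the job done as asked, in the order asked, and still so for the second after the job is handed in, with the robot touching nothing.
It also fails if it takes over 32 s, if anything falls off the work surface, if the arm or the gripper's body presses on something with over 40 N, if the wrist force passes 120 N, or if a joint passes its speed limit or range.

ROBOT

A 6-joint arm with a two-finger parallel gripper is mounted at the origin on a cart in front of the work surface, level with it; the furniture and walls round the work are solid. World frame = base frame: x ahead of the robot, y to its left, z up, the work surface at z = 0. Lengths are in m, angles in degrees, forces in N, time in s.
With the tool pointing down it reaches from about 0.35 to 0.975 m from the base axis. Payload 17.4 kg.
Tool frame: the origin (TCP) lies at the centre of the arm's flange, where the gripper is bolted on; the fingertips stand 173 mm ahead of it and the grasp point (between the pads) lies 155 mm ahead of it; z points along the fingers, y is the direction in which the jaws open and shut (so a half turn about z gives the same grasp; the last joint's range is limited). The gripper opens to 85 mm and grips with 20 to 120 N. Pads are 22 mm wide; open, the fingers measure 114 mm over their backs; the gripper's body (76 mm by 85 mm) begins 54 mm behind the grasp point. The pads swing forward as they close: fully open they stand 13 mm farther back than shut.
Start: joints at [38.342, 6.646, 82.598, -0, 90.757, -2.166], TCP at [0.513, 0.438, 0.405] pointing down, gripper open.
Joint ranges: [-162.19, 162.19], [-47.58, 125.68], [4.15, 143.07], [-65.23, 245.23], [0.69, 171.88], [-170.13, 170.13]. Speed limits (degrees/s): [108.29, 108.29, 127.2, 180, 180, 180].

INTERFACE

Orientations are given as [roll, pitch, yaw] about the fixed x, y, z axes, in that order (R = Rz(yaw) Ry(pitch) Rx(roll)).
In Python, from plant import manip gives the robot as it stands.
- The arm moves only by the tool jog_arm, never from a script. Its argument "moves" is text: rows parted by semicolons, each of 6 numbers parted by spaces: the shift along the tool's x, y, z in mm, then the turn, a rotation vector about the tool's x, y, z in degrees. In form: dx dy dz ax ay az; .... A call has 1 to 20 rows; each row shifts and turns the pose as measured when the row begins, along the tool's axes as they then stand; what a row does not reach is not made up. A row lasts 1/10 s, in which the tool goes at most 50 mm and 8.59 degrees, less where a joint would pass 70% of its speed; a pose out of reach is approached as far as the arm can. A call with a gripper value outside its range is refused whole. "gripper" is the opening, from -1 (shut) to 1 (fully open), set as the call begins (left out, the last holds). The fingers move at their own pace and stop on an object; "squeeze" is the grip in N (left out, the last holds). Time passes only in rows, so rows that do not move let the fingers close. It gives the time, the measured TCP pose, the force and the opening at its end, in the units of the state.
- manip.get_state(): the state, without advancing time (a new reading comes with each control period).
- manip.grab_frame(name): name is "scene" or "top" or "wrist"; returns a dict with "color" (420x560x3 uint8, blue, green, red), "z_map" (420x560 float32, m along the optical axis (not along the pixel's ray), 0 where there is no reading), "fx", "fy", "cx", "cy" (pixels), "R" (3x3) and "t" (3): a world point X has camera coordinates R X + t; the wrist camera has in their place "hand_eye" (4x4, takes a point from camera to tool coordinates, whose origin is the TCP and whose axes are the flange's). Camera axes: x right, y down, z forward; pixel columns grow to the right and rows downward; lengths in m; the calibration is good to about 2 mm. A picture is of the moment at which its call begins: read the wrist's pose just before it.
- manip.job_done(): hands the job in, once; it reports no verdict.
Trained networks look in the newest picture that a camera, given by its name, has taken for a name from the list of things; names that differ only in an ending like _2 or _b are one class to them, and where a whole thing is asked for, a point or a joint stands for the part that bears it (a point fixed in the world has none). Each returns a list of dicts, best first, with "score" (0 to 1); they miss things now and then, are a little off and sometimes report something else, mostly with a low value. They report only what shows in the picture. A call takes as long as a camera call.
- manip.look_for(camera, query): "point" ([column, row] in pixels, amid what is visible of it).
- manip.place_of(camera, query): "point" ([column, row] in pixels: a listed point, or the origin of a listed thing).
The state is a dict: "time": time; "joint_positions": joint angles; "qd": joint speeds; "tau": joint torques, N m; "tool_pos": TCP position; "ee_rot": TCP orientation; "wrist_force": force on the tool from outside, world axes, zero at the start; "torque": the same for the moment, N m; "gripper_width": opening from 0.0 (shut) to 1.0 (fully open).
Only numpy, scipy, OpenCV 4.12 (cv2) and the standard library are available. Lean on these libraries where they do the work, as an engineer would, in place of code of your own. Each camera call takes 0.05 s, during which the arm holds its last target.

## Working session

There is one attempt and no reset: what is moved stays moved. The work goes in short steps, Python scripts to look and compute and a tool call to move; the robot and the scene stay as the last step left them, time stands still between calls to the robot, and variables do not carry over. Pictures are saved under pics/ and viewed, and the job is handed in when it is done.

Besides the shell and the picture viewer there is one more tool, called after "Emit:" as name(argument=value, ...) on one line, values as JSON. jog_arm: Moves the arm, as the interface text tells. Its arguments: {"type":"object","properties":{"moves":{"type":"string"},"gripper":{"type":"number"},"squeeze":{"type":"number"}},"required":["moves"]}

```bash
mkdir -p pics; cat > h.py <<'E'
from plant import manip
import numpy as np, cv2
def px2w(f,p,z=None):
    u,v=p; 
    d=f["z_map"][int(round(v)),int(round(u))] 
    r=np.array([(u-f["cx"])/f["fx"],(v-f["cy"])/f["fy"],1])
    R=np.array(f["R"]);t=np.array(f["t"])
    if z is None: return R.T@(r*d-t)
    c=-R.T@t; w=R.T@r
    return c+w*(z-c[2])/w[2]
E
python3 - <<'E'
from h import *
print(manip.get_state())
for c in ["scene","top"]:
    f=manip.grab_frame(c); cv2.imwrite(f"pics/{c}0.png",f["color"])
    for q,z in [("red_knob_grip",.118),("red_dispenser",0),("red_bowl",None)]:
        for r in manip.place_of(c,q)[:2]: print(c,q,r,px2w(f,r["point"],z))
    print(manip.look_for(c,"yellow_knob")[:2])
E
```

```text
{'time': 0.0, 'joint_positions': array([ 3.83430017e+01,  6.67315729e+00,  8.26353718e+01, -1.14713490e-03,
        9.07585390e+01, -2.16507886e+00]), 'qd': array([-0.03319669, -0.00135405, -0.05071381, -0.01544665,  0.01174594,
        0.06881192]), 'tau': array([-2.29599493e-03, -7.31986570e+01, -6.32472539e+01, -2.86037057e-04,
        6.43640320e-03, -1.58434567e-06]), 'tool_pos': array([0.51321604, 0.43844905, 0.40397751]), 'ee_rot': array([-1.79932936e+02, -1.38751581e-03,  1.30508065e+02]), 'wrist_force': array([-0.05347692, -0.60158652, -0.51180486]), 'torque': array([0.00912667, 0.00678511, 0.00050823]), 'gripper_width': 1.001589686432667}
scene red_knob_grip {'point': [287.2, 273.9], 'score': 0.65} [0.54600585 0.14672845 0.118     ]
scene red_knob_grip {'point': [276.5, 260.7], 'score': 0.18} [0.5605664  0.12271776 0.118     ]
scene red_dispenser {'point': [287.8, 301.5], 'score': 0.84} [0.54514999 0.15782994 0.        ]
scene red_bowl {'point': [302.5, 272.6], 'score': 0.54} [0.5185715  0.13474346 0.08175601]
[{'point': [304.0, 143.8], 'score': 0.98}]
top red_knob_grip {'point': [179.3, 186.7], 'score': 0.63} [0.54992471 0.15399714 0.118     ]
top red_dispenser {'point': [192.5, 194.3], 'score': 0.62} [0.54807502 0.15172992 0.        ]
top red_bowl {'point': [209.0, 207.9], 'score': 0.65} [0.52231336 0.11859743 0.01242251]
[{'point': [349.0, 232.1], 'score': 0.93}]
```

```bash
python3 - <<'E'
import cv2
a=cv2.imread("pics/top0.png");cv2.imwrite("pics/topc.png",cv2.resize(a[110:280,90:290],None,fx=3.5,fy=3.5,interpolation=cv2.INTER_CUBIC))
E
```

```text
(no output)
```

View pics/scene0.png

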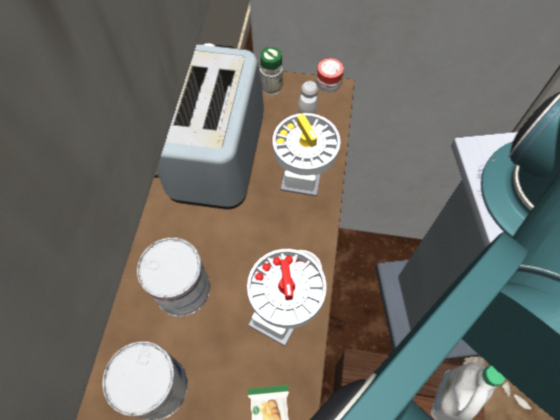

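View pics/top0.png

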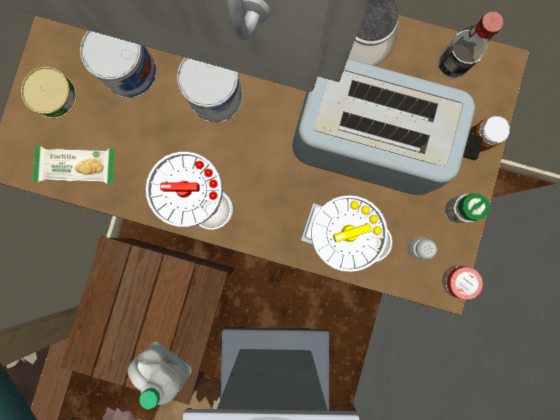

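```bash
python3 - <<'E'
from h import *
f=manip.grab_frame("top")
hsv=cv2.cvtColor(f["color"],cv2.COLOR_BGR2HSV)
m=((hsv[...,0]<8)|(hsv[...,0]>172))&(hsv[...,1]>140)&(hsv[...,2]>60)
P=np.array([px2w(f,(u,v)) for v,u in zip(*np.nonzero(m))])
uv=np.argwhere(m)
k=(P[:,2]>.118)&(P[:,2]<.14)&(np.hypot(P[:,0]-.548,P[:,1]-.152)<.05)
print(m.sum(),k.sum(),P[k].mean(0),np.percentile(P[k],[2,98],axis=0))
pts=P[k][:,:2].astype(np.float32)
r=cv2.minAreaRect(pts);print(r)
C=np.cov(pts.T);w,v=np.linalg.eigh(C);d=v[:,1];print("len dir deg",np.degrees(np.arctan2(d[1],d[0])),np.sqrt(w*12))
print(uv[k].min(0),uv[k].max(0))
for n in ("scene","top"):
  g=f if n=="top" else manip.grab_frame(n)
  print(n,-np.array(g["R"]).T@np.array(g["t"]))
E
```

```text
892 274 [0.54940787 0.14956037 0.12838234] [[0.54331622 0.12342678 0.12439648]
 [0.55664902 0.17981731 0.13174141]]
((0.5501044392585754, 0.15271049737930298), (0.013943023979663849, 0.059779129922389984), 0.3561200797557831)
len dir deg 90.95934455762091 [0.01400232 0.05626687]
[182 161] [190 198]
scene [0.58088115 0.39308629 0.83151565]
top [ 0.46093797 -0.01446092  0.99008091]
```

View pics/topc.png

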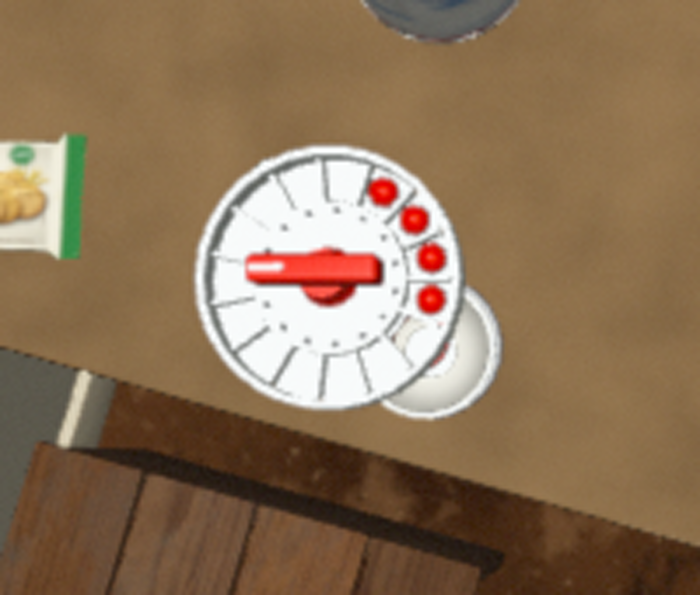

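Emit:
jog_arm(moves="-30 -20 6 0 0 0;-30 -20 6 0 0 0;-30 -20 6 0 0 0;-30 -20 6 0 0 0;-30 -20 6 0 0 0;-30 -20 6 0 0 0;-30 -20 6 0 0 0;-30 -20 6 0 0 0;0 0 0 0 0 8;0 0 0 0 0 8;0 0 0 0 0 8;0 0 0 0 0 8;0 0 0 0 0 8;0 0 0 0 0 0;0 0 0 0 0 0", gripper=1, squeeze=40)

```text
time: 2.1
tool_pos: [0.5476, 0.1403, 0.3551]
ee_rot: [179.9, -0.0, 89.3]
wrist_force: [-0.2, 0.1, 0.4]
gripper_width: 0.999
```

```bash
cat > w.py <<'E'
from h import *
import sys
from scipy.spatial.transform import Rotation as Ro
s=manip.get_state(); f=manip.grab_frame("wrist")
cv2.imwrite(f"pics/{sys.argv[1]}.png",f["color"])
print(s["time"],s["tool_pos"],s["ee_rot"],s["joint_positions"].round(1))
H=np.array(f["hand_eye"]);T=np.eye(4);T[:3,:3]=Ro.from_euler("xyz",s["ee_rot"],degrees=True).as_matrix();T[:3,3]=s["tool_pos"]
M=np.linalg.inv(T@H); f["R"]=M[:3,:3]; f["t"]=M[:3,3]
hsv=cv2.cvtColor(f["color"],cv2.COLOR_BGR2HSV)
m=((hsv[...,0]<8)|(hsv[...,0]>172))&(hsv[...,1]>120)&(hsv[...,2]>60)
P=np.array([px2w(f,(u,v)) for v,u in zip(*np.nonzero(m))])
k=(P[:,2]>.123)&(P[:,2]<.135)
pts=P[k][:,:2].astype(np.float32)
print(k.sum(),P[k].mean(0),cv2.minAreaRect(pts))
C=np.cov(pts.T);w,v=np.linalg.eigh(C);d=v[:,1];print("len dir deg",np.degrees(np.arctan2(d[1],d[0])),np.sqrt(w*12))
for r in manip.place_of("wrist","red_knob_grip")[:2]: print(r,px2w(f,r["point"],.118))
E
python3 w.py w1
```

```text
2.1 [0.5476028  0.14027654 0.35514847] [ 1.79872923e+02 -3.55233836e-02  8.93489216e+01] [ 11.8  -6.1 100.    0.   86.   12.4]
1895 [0.54881177 0.15388942 0.12727028] ((0.5486616492271423, 0.15453359484672546), (0.01396308932453394, 0.06100158020853996), 0.8859579563140869)
len dir deg 90.91968297645897 [0.01371003 0.0580802 ]
{'point': [282.5, 203.4], 'score': 0.97} [0.54781144 0.15374418 0.118     ]
```

View pics/w1.png

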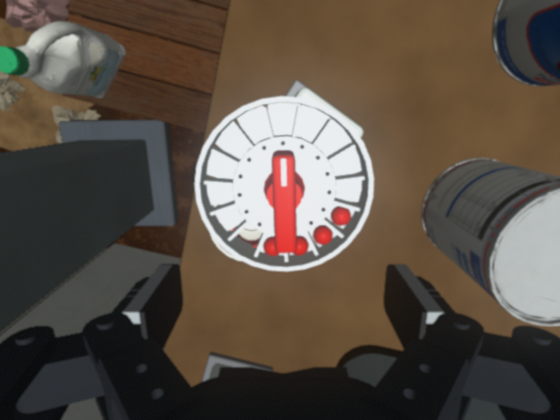

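Emit:
jog_arm(moves="7 0.5 10 0 0 -1.5;6.5 0.5 15 0 0 0;0 0 20 0 0 0;0 0 20 0 0 0;0 0 12 0 0 0;0 0 0 0 0 0;0 0 0 0 0 0")

```text
time: 2.9
tool_pos: [0.5481, 0.157, 0.27]
ee_rot: [-180.0, -0.0, 91.5]
wrist_force: [-0.2, -0.6, -0.1]
gripper_width: 0.997
```

Emit:
jog_arm(moves="-2.8 0.5 -3 0 0 0.5;0 0 0 0 0 0;0 0 0 0 0 0")

```text
time: 3.2
tool_pos: [0.5491, 0.1541, 0.2752]
ee_rot: [179.9, -0.0, 91.0]
wrist_force: [0.2, -0.1, 0.1]
gripper_width: 0.999
```

```bash
python3 w.py w2; python3 - <<'E'
from h import *
s=manip.grab_frame("scene");cv2.imwrite("pics/s2.png",s["color"])
E
```

```text
3.2 [0.54914318 0.15412255 0.27524196] [ 1.79885307e+02 -4.83448351e-02  9.09927518e+01] [ 13.1  -2.7 104.4   0.   78.2  12.1]
4401 [0.54891621 0.15531997 0.12728841] ((0.5488605499267578, 0.1544138789176941), (0.013950491324067116, 0.061323072761297226), 1.100745439529419)
len dir deg 90.76595998923027 [0.0137783  0.05886151]
{'point': [279.8, 285.0], 'score': 0.55} [0.54798646 0.15522445 0.118     ]
```

View pics/w2.png

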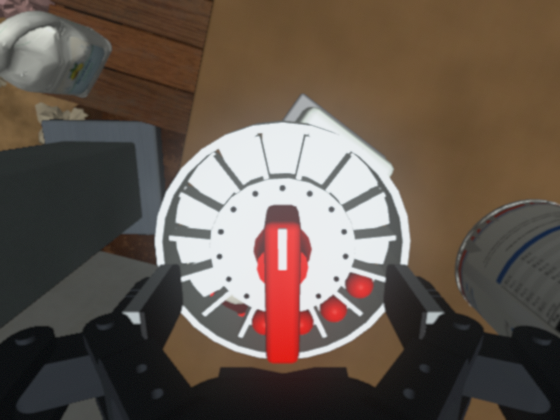

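Emit:
jog_arm(moves="0 0 2 0 0 0;0 0 0 0 0 0;0 0 0 0 0 0;0 0 0 0 0 0;0 0 0 0 0 0;0 0 0 0 0 0;0 0 0 0 0 0;0 0 0 0 0 0", gripper=-1, squeeze=40)

```text
time: 4.15
tool_pos: [0.5488, 0.1541, 0.2745]
ee_rot: [179.9, -0.0, 91.0]
wrist_force: [1.3, 0.4, -1.1]
gripper_width: 0.156
```

Emit:
jog_arm(moves="0 0 0 0 0 4;0 0 0 0 0 4;0 0 0 0 0 4;0 0 0 0 0 4;0 0 0 0 0 4;0 0 0 0 0 4;0 0 0 0 0 0;0 0 0 0 0 0;0 0 0 0 0 0")

```text
time: 5.05
tool_pos: [0.5489, 0.1542, 0.2745]
ee_rot: [-180.0, -0.0, 66.3]
wrist_force: [-0.8, -0.3, 2.0]
gripper_width: 0.157
```

```bash
python3 w.py w3; python3 - <<'E'
from h import *
print(manip.get_state()["torque"],manip.get_state()["wrist_force"])
s=manip.grab_frame("top");cv2.imwrite("pics/t3.png",cv2.resize(s["color"][110:280,90:290],None,fx=3.5,fy=3.5))
E
```

```text
5.05 [0.54888572 0.15423361 0.27446992] [-1.79996601e+02 -1.06711255e-02  6.63238140e+01] [ 13.1  -2.6 104.4   0.   78.2  36.8]
4605 [0.54932322 0.1554824  0.12737482] ((0.548889696598053, 0.15448863804340363), (0.06164858117699623, 0.013790168799459934), 65.89869689941406)
len dir deg 66.0130684663775 [0.01413934 0.05841009]
{'point': [283.4, 285.4], 'score': 0.83} [0.54949295 0.15528894 0.118     ]
[-0.11290282  0.52861042  0.04771792] [-0.48973139  0.10375316  0.51346305]
```

View pics/w3.png

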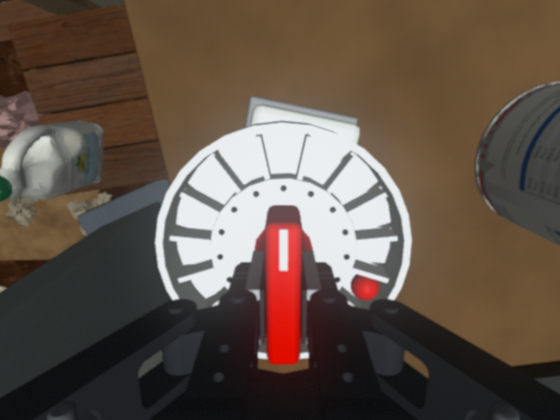

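View pics/t3.png

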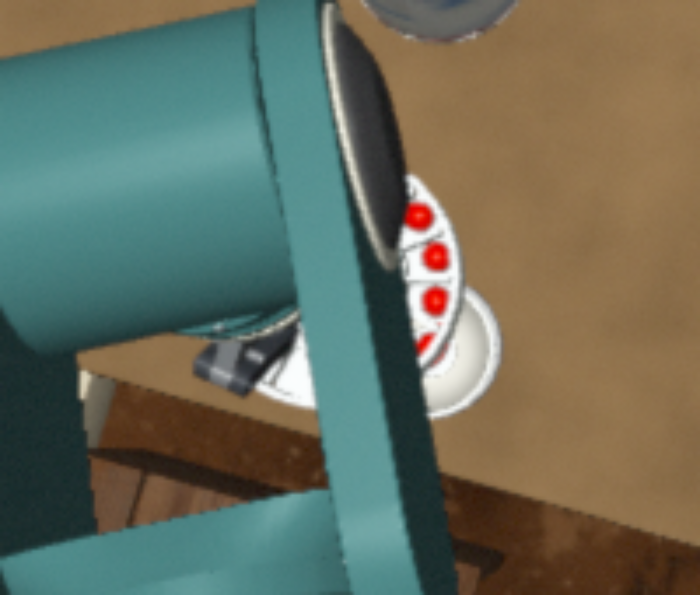

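Emit:
jog_arm(moves="0 0 0 0 0 4;0 0 0 0 0 4;0 0 0 0 0 4;0 0 0 0 0 4;0 0 0 0 0 4;0 0 0 0 0 3;0 0 0 0 0 0;0 0 0 0 0 0;0 0 0 0 0 0;0 0 0 0 0 0;0 0 0 0 0 0")

```text
time: 6.3
tool_pos: [0.5488, 0.1543, 0.2745]
ee_rot: [-180.0, -0.0, 42.9]
wrist_force: [-1.3, 0.2, 0.9]
gripper_width: 0.154
```

```bash
python3 w.py w4; python3 - <<'E'
from h import *
s=manip.grab_frame("top");cv2.imwrite("pics/t4.png",cv2.resize(s["color"][110:280,90:290],None,fx=3.5,fy=3.5))
E
```

```text
6.3 [0.54879235 0.15430124 0.27446048] [-1.79970687e+02 -1.15651914e-02  4.29340681e+01] [ 13.1  -2.6 104.4   0.   78.3  60.2]
4566 [0.54965699 0.15517455 0.12738067] ((0.5490010380744934, 0.15459534525871277), (0.061402056366205215, 0.013758892193436623), 42.41804122924805)
len dir deg -137.3987015472175 [0.01415277 0.05834643]
{'point': [282.1, 286.0], 'score': 0.65} [0.54924674 0.15520448 0.118     ]
```

View pics/t4.png

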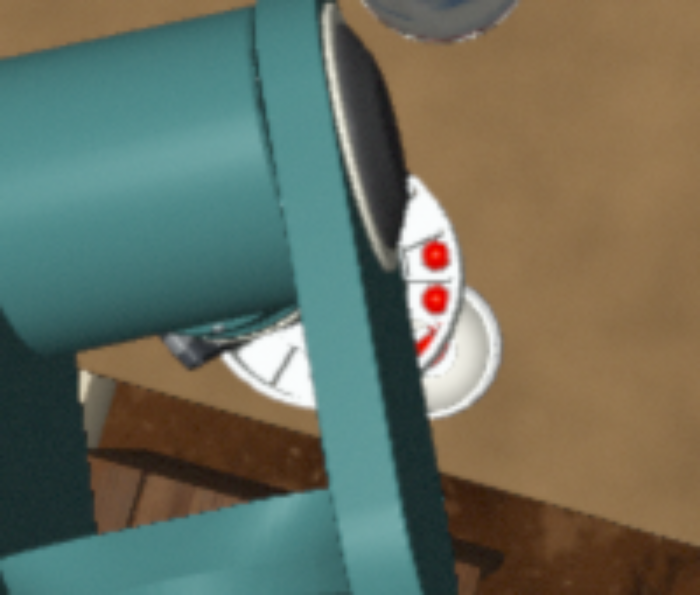

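Emit:
jog_arm(moves="0 0 0 0 0 4;0 0 0 0 0 4;0 0 0 0 0 4;0 0 0 0 0 4;0 0 0 0 0 4;0 0 0 0 0 3;0 0 0 0 0 0;0 0 0 0 0 0;0 0 0 0 0 0;0 0 0 0 0 0")

```text
time: 7.45
tool_pos: [0.5488, 0.1544, 0.2744]
ee_rot: [-180.0, -0.0, 19.3]
wrist_force: [-1.9, -0.4, 1.4]
gripper_width: 0.153
```

```bash
python3 w.py w5
```

```text
7.45 [0.5487596  0.15441707 0.27444883] [-1.79950368e+02 -6.03464006e-03  1.93253591e+01] [ 1.310e+01 -2.600e+00  1.044e+02  1.000e-01  7.820e+01  8.380e+01]
4577 [0.54997051 0.15483791 0.12735273] ((0.5490701198577881, 0.15453709661960602), (0.06147918850183487, 0.013768238946795464), 18.754121780395508)
len dir deg -161.05295219780655 [0.0141878  0.05845601]
{'point': [281.1, 284.0], 'score': 0.63} [0.55032476 0.15571654 0.118     ]
```

View pics/w5.png

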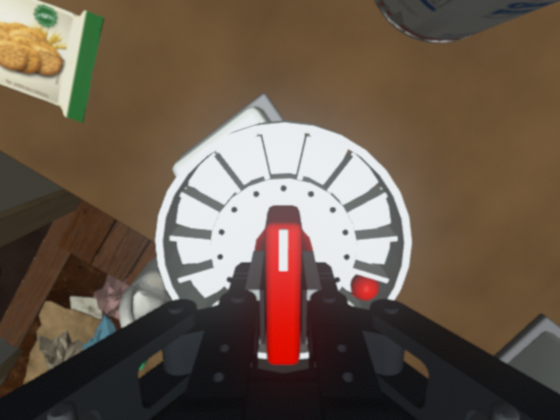

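Bar has turned from 90.9° to 18.9°, which is 72°. One red candy is left in the ring at (365, 287). Releasing, then raising.

Emit:
jog_arm(moves="0 0 0 0 0 0;0 0 0 0 0 0;0 0 0 0 0 0;0 0 0 0 0 0;0 0 0 0 0 0;0 0 0 0 0 0;0 0 0 0 0 0;0 0 0 0 0 0;0 0 -5 0 0 0;0 0 -15 0 0 0;0 0 -20 0 0 0;0 0 -20 0 0 0;0 0 -20 0 0 0;0 0 0 0 0 0", gripper=1)

```text
time: 8.95
tool_pos: [0.5486, 0.1544, 0.3622]
ee_rot: [-180.0, -0.2, 19.4]
wrist_force: [-0.1, 0.1, 0.2]
gripper_width: 0.997
```

```bash
python3 w.py w6; python3 - <<'E'
from h import *
s=manip.grab_frame("top");cv2.imwrite("pics/t6.png",cv2.resize(s["color"][110:280,90:290],None,fx=3.5,fy=3.5))
E
```

```text
8.95 [0.54858116 0.15438691 0.36220929] [-1.79984908e+02 -1.53238960e-01  1.93655926e+01] [13.1 -5.7 99.   0.  86.6 83.8]
1625 [0.54894256 0.15441987 0.12738777] ((0.5487666726112366, 0.15454815328121185), (0.06161942705512047, 0.01331348530948162), 19.79381561279297)
len dir deg -160.56907712934918 [0.0132188  0.05760126]
{'point': [280.6, 218.0], 'score': 0.7} [0.55008263 0.15635617 0.118     ]
```

View pics/w6.png

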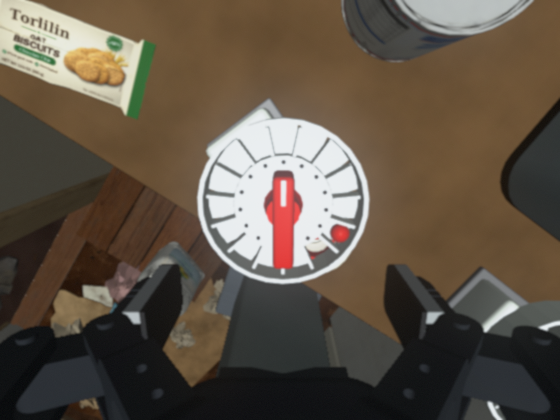

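View pics/t6.png

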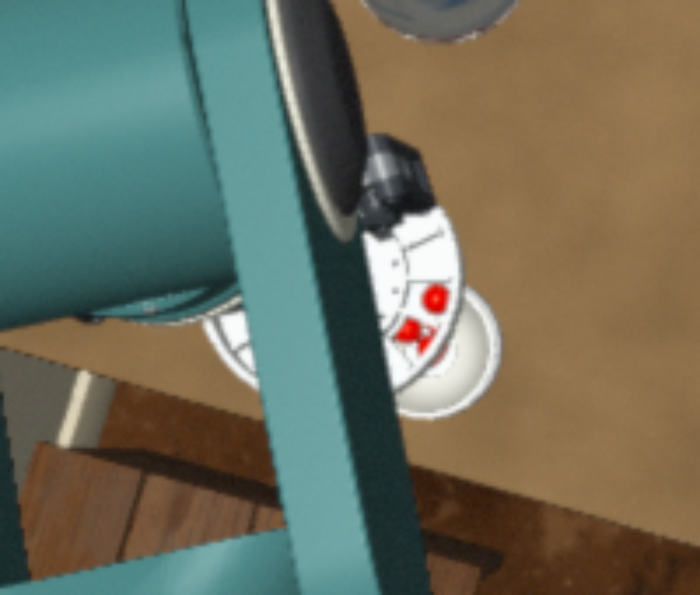

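Emit:
jog_arm(moves="0 -30 0 0 0 0;0 -30 0 0 0 0;0 -30 0 0 0 0;0 -30 0 0 0 0;0 -30 0 0 0 0;0 -30 0 0 0 0;0 0 0 0 0 0;0 0 0 0 0 0")

```text
time: 9.9
tool_pos: [0.4855, 0.3295, 0.3483]
ee_rot: [179.9, 0.9, 19.3]
wrist_force: [0.1, 0.5, -0.5]
gripper_width: 1.003
```

```bash
python3 - <<'E'
from h import *
s=manip.grab_frame("top");a=cv2.resize(s["color"][130:280,140:400],None,fx=3,fy=3,interpolation=cv2.INTER_CUBIC);cv2.imwrite("pics/t7.png",a)
for r in manip.look_for("top","red_candy_1_center"): print(r,px2w(s,r["point"]))
s=manip.grab_frame("scene");cv2.imwrite("pics/s7.png",cv2.resize(s["color"][100:350,200:380],None,fx=2.4,fy=2.4,interpolation=cv2.INTER_CUBIC))
E
```

```text
(no output)
```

View pics/t7.png

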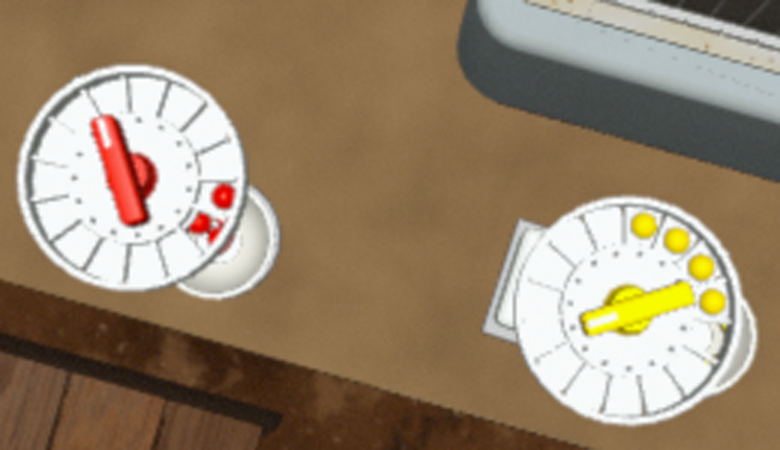

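View pics/s7.png

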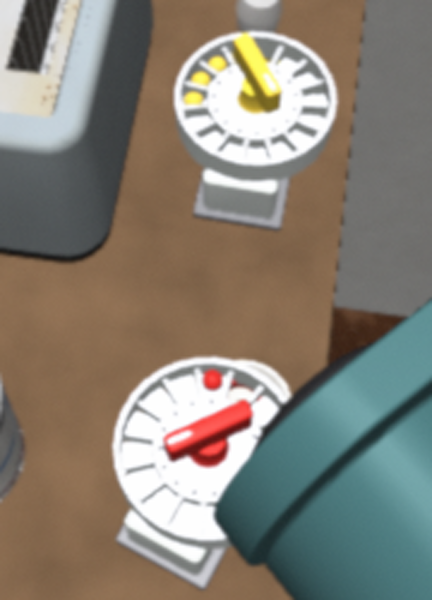

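```bash
python3 - <<'E'
from h import *
f=manip.grab_frame("top")
hsv=cv2.cvtColor(f["color"],cv2.COLOR_BGR2HSV)
for v in range(188,216):
  for u in range(202,226):
    if (hsv[v,u,0]<8 or hsv[v,u,0]>172) and hsv[v,u,1]>140: print((u,v),px2w(f,(u,v)).round(3).tolist(),end=' ')
E
```

```text
(214, 191) [0.548, 0.103, 0.071] (213, 192) [0.546, 0.103, 0.079] (214, 192) [0.546, 0.102, 0.079] (215, 192) [0.546, 0.1, 0.076] (216, 192) [0.546, 0.098, 0.077] (212, 193) [0.544, 0.105, 0.078] (213, 193) [0.544, 0.103, 0.079] (214, 193) [0.544, 0.102, 0.079] (215, 193) [0.544, 0.1, 0.078] (216, 193) [0.544, 0.098, 0.078] (217, 193) [0.544, 0.097, 0.075] (211, 194) [0.542, 0.107, 0.076] (212, 194) [0.542, 0.105, 0.079] (213, 194) [0.542, 0.104, 0.076] (214, 194) [0.542, 0.102, 0.076] (215, 194) [0.542, 0.1, 0.079] (216, 194) [0.542, 0.098, 0.078] (217, 194) [0.543, 0.097, 0.075] (211, 195) [0.541, 0.107, 0.076] (212, 195) [0.541, 0.105, 0.076] (213, 195) [0.541, 0.103, 0.078] (214, 195) [0.541, 0.102, 0.076] (215, 195) [0.541, 0.1, 0.077] (216, 195) [0.54, 0.098, 0.08] (217, 195) [0.541, 0.097, 0.075] (211, 196) [0.539, 0.107, 0.075] (212, 196) [0.539, 0.105, 0.077] (213, 196) [0.539, 0.103, 0.079] (214, 196) [0.539, 0.101, 0.081] (215, 196) [0.539, 0.1, 0.078] (216, 196) [0.539, 0.098, 0.076] (217, 196) [0.539, 0.097, 0.073] (211, 197) [0.537, 0.107, 0.074] (212, 197) [0.537, 0.10
[... 1103 characters left out ...]
0.116, 0.03] (203, 206) [0.525, 0.127, 0.03] (204, 206) [0.524, 0.125, 0.032] (205, 206) [0.524, 0.123, 0.031] (206, 206) [0.524, 0.122, 0.031] (207, 206) [0.525, 0.12, 0.031] (208, 206) [0.525, 0.118, 0.028] (209, 206) [0.525, 0.117, 0.025] (211, 206) [0.525, 0.113, 0.026] (212, 206) [0.525, 0.111, 0.027] (205, 207) [0.523, 0.124, 0.026] (206, 207) [0.523, 0.122, 0.027] (207, 207) [0.523, 0.12, 0.029] (209, 207) [0.523, 0.117, 0.023] (210, 207) [0.523, 0.115, 0.027] (211, 207) [0.523, 0.113, 0.029] (212, 207) [0.523, 0.111, 0.026] (210, 208) [0.521, 0.115, 0.028] (211, 208) [0.521, 0.113, 0.03] (210, 209) [0.52, 0.115, 0.024] (211, 209) [0.519, 0.113, 0.027] (210, 210) [0.518, 0.115, 0.027]
```

The candies under the outlet are at bowl height (z about 0.03), one candy remains in the ring, and the yellow dispenser looks unchanged with its four candies.

```bash
python3 -c "
from plant import manip
print(manip.job_done())"
```

```text
the job is handed in; nothing more can be done
None
```

I turned the red knob clockwise three clicks, let go of it, moved the arm clear and handed the job in at about 10 s.

- **Knob angle:** the bar went from 90.9° to 18.9° while held, and read 19.4° after release. That is 71.5° of turn against the 72° wanted.
- **Candies:** one of the four red candies is still in the ring. Red shows through the outlet at bowl height, about 0.03 m up. I could not count three separate candies in the bowl because the dispenser partly hides it. My final network query for the candies in the top camera picture returned nothing. Three is inferred from four loaded minus the one left.
- **Yellow dispenser:** not touched, and all four of its candies are still in place.
- **Forces:** wrist force readings at the end of each move stayed at about 2 N.

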